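# Find the case whose lid holds, and pack the bottle caps in it

## Task

One of the two orange-lidded cases has a worn hinge: lift a lid by its handle halfway (about 45 degrees), let go of it and wait two seconds to see whether it stays there; if it falls, try the other case. Open the lid that holds fully, stand every loose bottle cap rim down, as they stand now, on the floor of that case, shut the lid fully and only then fold its front hasp down flat against the case. Leave the worn case empty and shut, and do not disturb the mug, the bead pot, the mixing cup or the tin dish.

Things in the scene. Friction and masses are not known exactly. Their poses are not given: they have to be found in the camera images.
- case_a: Open-topped grey plastic storage case fixed to the table, 160 (x) x 200 (y) x 62 mm high, walls and floor 6 mm thick, so 148 x 188 mm inside, no dividers; origin at the centre of its underside, z up, its front (handle and hasp side) faces its -x. An orange lid closes it. The two cases look alike, but one of them has a worn hinge.
- case_a_lid (a joint): Lid hinge of case_a: 0 rad shut, grows as the front edge rises, stops at 1.7 rad (just past upright). Lid 160 x 200 x 6 mm, 0.2 kg; its top is 68 mm above the table when shut. A light closing spring (0.06 N m/rad) helps it shut. A sound hinge has friction of about 0.42 N m and keeps the lid at any angle; a worn one has almost none and lets it fall shut from any angle as soon as it is let go.
- case_a_hinge (a point): Middle of the lid's hinge line at the rear top edge of the case (case frame x +80, z 62 mm); fixed to the lid, so its x and z axes turn with the lid; the hinge axis is its y, parallel to the case's y.
- case_a_handle (a point): Middle of the black bar handle on the lid: a round bar 10 mm thick, along the case's y, 96 mm between its posts, its centre line 36 mm above the lid's top face and 120 mm in front of the hinge line (40 mm behind the front edge); it moves with the lid, and a bar pinched across x can turn between the fingers.
- case_a_hasp (a joint): Steel hasp flap hinged to the middle of the lid's front edge: with the lid shut, 0 rad sticks out level to the front, 1.57 rad (its stop) hangs flat against the front wall, i.e. fastened. It stays where it is left (friction 0.04 N m) and is simply pushed down and back; no grip is needed.
- case_a_hasp_tip (a point): Free edge of the hasp flap, 32 mm from the hasp's hinge line, which lies 6 mm in front of the case's front wall and 64 mm above the table when the lid is shut. The flap is 36 mm wide and 4 mm thick.
- case_b: Open-topped grey plastic storage case fixed to the table, 160 (x) x 200 (y) x 62 mm high, walls and floor 6 mm thick, so 148 x 188 mm inside, no dividers; origin at the centre of its underside, z up, its front (handle and hasp side) faces its -x. An orange lid closes it. The two cases look alike, but one of them has a worn hinge.
- case_b_lid (a joint): Lid hinge of case_b: 0 rad shut, grows as the front edge rises, stops at 1.7 rad (just past upright). Lid 160 x 200 x 6 mm, 0.2 kg; its top is 68 mm above the table when shut. A light closing spring (0.06 N m/rad) helps it shut. A sound hinge has friction of about 0.42 N m and keeps the lid at any angle; a worn one has almost none and lets it fall shut from any angle as soon as it is let go.
- case_b_hinge (a point): Middle of the lid's hinge line at the rear top edge of the case (case frame x +80, z 62 mm); fixed to the lid, so its x and z axes turn with the lid; the hinge axis is its y, parallel to the case's y.
- case_b_handle (a point): Middle of the black bar handle on the lid: a round bar 10 mm thick, along the case's y, 96 mm between its posts, its centre line 36 mm above the lid's top face and 120 mm in front of the hinge line (40 mm behind the front edge); it moves with the lid, and a bar pinched across x can turn between the fingers.
- case_b_hasp (a joint): Steel hasp flap hinged to the middle of the lid's front edge: with the lid shut, 0 rad sticks out level to the front, 1.57 rad (its stop) hangs flat against the front wall, i.e. fastened. It stays where it is left (friction 0.04 N m) and is simply pushed down and back; no grip is needed.
- case_b_hasp_tip (a point): Free edge of the hasp flap, 32 mm from the hasp's hinge line, which lies 6 mm in front of the case's front wall and 64 mm above the table when the lid is shut. The flap is 36 mm wide and 4 mm thick.
- cap_1: Ribbed black plastic screw cap of a bottle, round, 32 mm across and 23 mm high, 15 g, standing on its rim; origin at the centre of its underside, z up. May be absent.
- cap_2: Ribbed white plastic screw cap of a bottle, round, 32 mm across and 23 mm high, 15 g, standing on its rim; origin at the centre of its underside, z up. May be absent.
- cap_3: Ribbed black plastic screw cap of a bottle, round, 32 mm across and 23 mm high, 15 g, standing on its rim; origin at the centre of its underside, z up. May be absent.
- cap_4: Ribbed white plastic screw cap of a bottle, round, 32 mm across and 23 mm high, 15 g, standing on its rim; origin at the centre of its underside, z up. May be absent.
- mug: White mug, 89 x 125 x 110 mm, handle included; bystander; origin at the centre of its underside.
- bead_pot: Blue-green tapered pot of beads, 93 x 93 x 90 mm; bystander; origin at the centre of its underside.
- mixing_cup: Clear mixing cup with a stir stick in it, 67 mm across, 108 mm high; bystander; origin at the centre of its underside.
- foil_dish: Small tin dish of gold leaf flakes, 78 mm across, 15 mm high; bystander; origin at the centre of its underside.

How it is judged:
On the way, in this order (a step that is already met when the one before it is completed fails the run):
1. a lid stands about half open by itself (0.45 to 1.15 rad), untouched, for a second (((value of joint case_a_lid between 0.45 and 1.15 rad and velocity of joint case_a_lid between -0.05 and 0.05 rad/s and contact force between each of the arm, the fingers and case_a below 0.1 N) or (value of joint case_b_lid between 0.45 and 1.15 rad and velocity of joint case_b_lid between -0.05 and 0.05 rad/s and contact force between each of the arm, the fingers and case_b below 0.1 N))), for 1 s.
2. all caps stand on the floor of one case, its lid open ((((x of cap_1 in the frame of case_a between -0.08 and 0.08 m and y of cap_1 in the frame of case_a between -0.1 and 0.1 m and z of cap_1 in the frame of case_a between 0 and 0.016 m and angle between cap_1's own z axis and vertical below 0.25 rad) and (x of cap_2 in the frame of case_a between -0.08 and 0.08 m and y of cap_2 in the frame of case_a between -0.1 and 0.1 m and z of cap_2 in the frame of case_a between 0 and 0.016 m and angle between cap_2's own z axis and vertical below 0.25 rad) and (x of cap_3 in the frame of case_a between -0.08 and 0.08 m and y of cap_3 in the frame of case_a between -0.1 and 0.1 m and z of cap_3 in the frame of case_a between 0 and 0.016 m and angle between cap_3's own z axis and vertical below 0.25 rad) and (x of cap_4 in the frame of case_a between -0.08 and 0.08 m and y of cap_4 in the frame of case_a between -0.1 and 0.1 m and z of cap_4 in the frame of case_a between 0 and 0.016 m and angle between cap_4's own z axis and vertical below 0.25 rad) and value of joint case_a_lid above 0.45 rad) or ((x of cap_1 in the frame of case_b between -0.08 and 0.08 m and y of cap_1 in the frame of case_b between -0.1 and 0.1 m and z of cap_1 in the frame of case_b between 0 and 0.016 m and angle between cap_1's own z axis and vertical below 0.25 rad) and (x of cap_2 in the frame of case_b between -0.08 and 0.08 m and y of cap_2 in the frame of case_b between -0.1 and 0.1 m and z of cap_2 in the frame of case_b between 0 and 0.016 m and angle between cap_2's own z axis and vertical below 0.25 rad) and (x of cap_3 in the frame of case_b between -0.08 and 0.08 m and y of cap_3 in the frame of case_b between -0.1 and 0.1 m and z of cap_3 in the frame of case_b between 0 and 0.016 m and angle between cap_3's own z axis and vertical below 0.25 rad) and (x of cap_4 in the frame of case_b between -0.08 and 0.08 m and y of cap_4 in the frame of case_b between -0.1 and 0.1 m and z of cap_4 in the frame of case_b between 0 and 0.016 m and angle between cap_4's own z axis and vertical below 0.25 rad) and value of joint case_b_lid above 0.45 rad))), for 0.2 s.
3. its lid is shut over the caps ((((x of cap_1 in the frame of case_a between -0.08 and 0.08 m and y of cap_1 in the frame of case_a between -0.1 and 0.1 m and z of cap_1 in the frame of case_a between 0 and 0.016 m and angle between cap_1's own z axis and vertical below 0.25 rad) and (x of cap_2 in the frame of case_a between -0.08 and 0.08 m and y of cap_2 in the frame of case_a between -0.1 and 0.1 m and z of cap_2 in the frame of case_a between 0 and 0.016 m and angle between cap_2's own z axis and vertical below 0.25 rad) and (x of cap_3 in the frame of case_a between -0.08 and 0.08 m and y of cap_3 in the frame of case_a between -0.1 and 0.1 m and z of cap_3 in the frame of case_a between 0 and 0.016 m and angle between cap_3's own z axis and vertical below 0.25 rad) and (x of cap_4 in the frame of case_a between -0.08 and 0.08 m and y of cap_4 in the frame of case_a between -0.1 and 0.1 m and z of cap_4 in the frame of case_a between 0 and 0.016 m and angle between cap_4's own z axis and vertical below 0.25 rad) and value of joint case_a_lid below 0.05 rad) or ((x of cap_1 in the frame of case_b between -0.08 and 0.08 m and y of cap_1 in the frame of case_b between -0.1 and 0.1 m and z of cap_1 in the frame of case_b between 0 and 0.016 m and angle between cap_1's own z axis and vertical below 0.25 rad) and (x of cap_2 in the frame of case_b between -0.08 and 0.08 m and y of cap_2 in the frame of case_b between -0.1 and 0.1 m and z of cap_2 in the frame of case_b between 0 and 0.016 m and angle between cap_2's own z axis and vertical below 0.25 rad) and (x of cap_3 in the frame of case_b between -0.08 and 0.08 m and y of cap_3 in the frame of case_b between -0.1 and 0.1 m and z of cap_3 in the frame of case_b between 0 and 0.016 m and angle between cap_3's own z axis and vertical below 0.25 rad) and (x of cap_4 in the frame of case_b between -0.08 and 0.08 m and y of cap_4 in the frame of case_b between -0.1 and 0.1 m and z of cap_4 in the frame of case_b between 0 and 0.016 m and angle between cap_4's own z axis and vertical below 0.25 rad) and value of joint case_b_lid below 0.05 rad))), for 0.2 s.
4. the hasp of that case is folded down, its lid shut ((((x of cap_1 in the frame of case_a between -0.08 and 0.08 m and y of cap_1 in the frame of case_a between -0.1 and 0.1 m and z of cap_1 in the frame of case_a between 0 and 0.016 m and angle between cap_1's own z axis and vertical below 0.25 rad) and (x of cap_2 in the frame of case_a between -0.08 and 0.08 m and y of cap_2 in the frame of case_a between -0.1 and 0.1 m and z of cap_2 in the frame of case_a between 0 and 0.016 m and angle between cap_2's own z axis and vertical below 0.25 rad) and (x of cap_3 in the frame of case_a between -0.08 and 0.08 m and y of cap_3 in the frame of case_a between -0.1 and 0.1 m and z of cap_3 in the frame of case_a between 0 and 0.016 m and angle between cap_3's own z axis and vertical below 0.25 rad) and (x of cap_4 in the frame of case_a between -0.08 and 0.08 m and y of cap_4 in the frame of case_a between -0.1 and 0.1 m and z of cap_4 in the frame of case_a between 0 and 0.016 m and angle between cap_4's own z axis and vertical below 0.25 rad) and value of joint case_a_lid below 0.05 rad and value of joint case_a_hasp above 1.35 rad) or ((x of cap_1 in the frame of case_b between -0.08 and 0.08 m and y of cap_1 in the frame of case_b between -0.1 and 0.1 m and z of cap_1 in the frame of case_b between 0 and 0.016 m and angle between cap_1's own z axis and vertical below 0.25 rad) and (x of cap_2 in the frame of case_b between -0.08 and 0.08 m and y of cap_2 in the frame of case_b between -0.1 and 0.1 m and z of cap_2 in the frame of case_b between 0 and 0.016 m and angle between cap_2's own z axis and vertical below 0.25 rad) and (x of cap_3 in the frame of case_b between -0.08 and 0.08 m and y of cap_3 in the frame of case_b between -0.1 and 0.1 m and z of cap_3 in the frame of case_b between 0 and 0.016 m and angle between cap_3's own z axis and vertical below 0.25 rad) and (x of cap_4 in the frame of case_b between -0.08 and 0.08 m and y of cap_4 in the frame of case_b between -0.1 and 0.1 m and z of cap_4 in the frame of case_b between 0 and 0.016 m and angle between cap_4's own z axis and vertical below 0.25 rad) and value of joint case_b_lid below 0.05 rad and value of joint case_b_hasp above 1.35 rad))), for 0.2 s.
At the end, for the whole second after the job is handed in: Every cap stands rim down (within 0.25 rad of level) and still on the floor of the case whose lid holds, its lid is shut (under 0.05 rad) with the hasp folded down (over 1.35 rad), and the lid of the other case is shut (under 0.06 rad) ((((x of cap_1 in the frame of case_a between -0.08 and 0.08 m and y of cap_1 in the frame of case_a between -0.1 and 0.1 m and z of cap_1 in the frame of case_a between 0 and 0.016 m and angle between cap_1's own z axis and vertical below 0.25 rad) and (x of cap_2 in the frame of case_a between -0.08 and 0.08 m and y of cap_2 in the frame of case_a between -0.1 and 0.1 m and z of cap_2 in the frame of case_a between 0 and 0.016 m and angle between cap_2's own z axis and vertical below 0.25 rad) and (x of cap_3 in the frame of case_a between -0.08 and 0.08 m and y of cap_3 in the frame of case_a between -0.1 and 0.1 m and z of cap_3 in the frame of case_a between 0 and 0.016 m and angle between cap_3's own z axis and vertical below 0.25 rad) and (x of cap_4 in the frame of case_a between -0.08 and 0.08 m and y of cap_4 in the frame of case_a between -0.1 and 0.1 m and z of cap_4 in the frame of case_a between 0 and 0.016 m and angle between cap_4's own z axis and vertical below 0.25 rad) and linear speed of each of cap_1, cap_2, cap_3, cap_4 below 0.03 m/s and value of joint case_a_lid below 0.05 rad and value of joint case_a_hasp above 1.35 rad and value of joint case_b_lid below 0.06 rad) or ((x of cap_1 in the frame of case_b between -0.08 and 0.08 m and y of cap_1 in the frame of case_b between -0.1 and 0.1 m and z of cap_1 in the frame of case_b between 0 and 0.016 m and angle between cap_1's own z axis and vertical below 0.25 rad) and (x of cap_2 in the frame of case_b between -0.08 and 0.08 m and y of cap_2 in the frame of case_b between -0.1 and 0.1 m and z of cap_2 in the frame of case_b between 0 and 0.016 m and angle between cap_2's own z axis and vertical below 0.25 rad) and (x of cap_3 in the frame of case_b between -0.08 and 0.08 m and y of cap_3 in the frame of case_b between -0.1 and 0.1 m and z of cap_3 in the frame of case_b between 0 and 0.016 m and angle between cap_3's own z axis and vertical below 0.25 rad) and (x of cap_4 in the frame of case_b between -0.08 and 0.08 m and y of cap_4 in the frame of case_b between -0.1 and 0.1 m and z of cap_4 in the frame of case_b between 0 and 0.016 m and angle between cap_4's own z axis and vertical below 0.25 rad) and linear speed of each of cap_1, cap_2, cap_3, cap_4 below 0.03 m/s and value of joint case_b_lid below 0.05 rad and value of joint case_b_hasp above 1.35 rad and value of joint case_a_lid below 0.06 rad))); the robot touches nothing.
It fails at once if a bystander (mug, bead pot, mixing cup, tin dish) is pushed more than 40 mm (distance of any of mug, bead_pot, mixing_cup, foil_dish from where it was at the start of the episode above 0.04 m).
Of cap_1, cap_2, cap_3, cap_4 only 2 to 4 are there at a start; the rules pass over those that are not, and their reading is None.
At some moment in a run one of cap_1, cap_2, cap_3, cap_4 may be knocked a few centimetres aside while the robot is not near it.
Once in a run the grip may slacken for a moment while it holds something.
It also fails if it takes over 210 s, if anything falls off the work surface, if the arm or the gripper's body presses on something with over 40 N, if the wrist force passes 120 N, or if a joint passes its speed limit or range.

## Robot

A 6-joint arm with a two-finger parallel gripper is mounted at the origin on a cart in front of the work surface, level with it; the furniture and walls round the work are solid. World frame = base frame: x ahead of the robot, y to its left, z up, the work surface at z = 0. Lengths are in m, angles in rad, forces in N, time in s.
With the tool pointing down it reaches from about 0.35 to 0.875 m from the base axis. Payload 4.2 kg.
Tool frame: the origin (TCP) lies between the finger pads; the fingertips stand 14 mm ahead of it and the grasp point (between the pads) lies 5 mm behind it; z points along the fingers, y is the line along which they close (so a half turn about z gives the same grasp; the last joint's range is limited). The gripper opens to 85 mm and grips with 20 to 120 N. Pads are 22 mm wide; open, the fingers measure 114 mm over their backs; the gripper's body (76 mm by 85 mm) begins 54 mm behind the grasp point. The pads swing forward as they close: fully open they stand 13 mm farther back than shut.
Start: joints at [1.53, 0.385, 0.008, 0, -1.194, -0.259], TCP at [0.185, 0.597, 0.245] pointing down, gripper open.
Joint ranges: [-3.14, 3.14], [-1.21, 2.06], [-1.07, 1.41], [-3.16, 2.05], [-2.99, -0.16], [-3.1, 3.1]. Speed limits (rad/s): [2.79, 2.79, 3.14, 3.14, 3.14, 3.14].

## Interface

Orientations are given as a rotation vector (axis times angle).
In Python, from plant import env gives the robot as it stands.
- The arm moves only by the shell command python3 inch.py 'ROWS' [OPENING]. ROWS is one flat JSON list of numbers that holds 1 to 8 rows one after another, with no inner brackets; each row has 6 numbers: dx, dy, dz in m, then a rotation vector rx, ry, rz in rad; each row shifts and turns the commanded pose from where the row before left it, along the tool's axes as they then stand; what a row does not reach is not made up. A row lasts 1/12 s, in which the tool goes at most 0.0417 m and 0.125 rad, less where a joint would pass 70% of its speed; a pose out of reach is approached as far as the arm can. OPENING is the finger opening in m, set as the command begins (- or left out keeps the last). The fingers move at their own pace and stop on an object; the grip force is fixed at half the most. Time passes only in rows, so rows that do not move let the fingers close. It prints the time, the measured TCP pose, the force, the opening and the grip force at its end. Input that does not fit is refused with a message, and nothing moves.
- env.sense(): the state, without advancing time (a new reading comes with each control period).
- env.snapshot(name): name is "scene" or "top" or "wrist"; returns a dict with "color" (420x560x3 uint8, red, green, blue), "intrinsics" (3x3 intrinsics, pixels), "k1" (the pictures are not rectified: a ray, as slopes to the right and down, at radius r is drawn at 1 + k1 r^2 times it, then the intrinsics apply), "extrinsics" (4x4, takes a point from world to camera coordinates); the wrist camera has in their place "T_tool_cam" (4x4, takes a point from camera to tool coordinates, whose origin is the TCP and whose axes are the flange's). Camera axes: x right, y up, looking along -z (the intrinsics and any distortion apply to the point x, -y, -z); pixel columns grow to the right and rows downward; lengths in m; the calibration is good to about 2 mm. A picture is of the moment at which its call begins: read the wrist's pose just before it. There is no depth.
- env.sign_off(): hands the job in; it is judged then, once.
The state is a dict: "clock": time; "q": joint angles; "dq": joint speeds; "joint_efforts": joint torques, N m; "tool_pos": TCP position; "tool_rot": TCP orientation; "ft_force": force on the tool from outside, world axes, zero at the start; "wrist_torque": the same for the moment, N m; "opening": finger opening in m; "grip_force": force on a finger pad.
Only numpy, scipy, OpenCV 4.12 (cv2) and the standard library are available. Lean on these libraries where they do the work, as an engineer would, in place of code of your own. Each camera call takes 0.05 s, during which the arm holds its last target. There are 200 camera calls.

## Working session

There is one attempt and no reset: what is moved stays moved. The work goes in short steps, Python scripts to look and compute and a shell command to move; the robot and the scene stay as the last step left them, time stands still between calls to the robot, and variables do not carry over. Pictures are saved under pics/ and viewed, at most 14 in all, crops included, and the job is handed in when it is done.

```bash
ls; mkdir -p pics
python3 - <<'E'
from plant import env
import cv2,numpy as np
s=env.sense(); print({k:np.round(v,3) for k,v in s.items()})
for n in ["scene","top"]:
    d=env.snapshot(n); cv2.imwrite(f"pics/{n}0.png",d["color"][:,:,::-1]); print(n,np.round(d["intrinsics"],1).tolist(),d["k1"],np.round(d["extrinsics"],3).tolist())
E
```

```text
inch.py
pics
plant.py
{'clock': np.float64(0.0), 'q': array([ 1.53 ,  0.386,  0.007, -0.   , -1.194, -0.259]), 'dq': array([-0.   ,  0.001, -0.   ,  0.001,  0.001,  0.   ]), 'joint_efforts': array([ 0.0000e+00, -3.9229e+01,  1.8840e+01,  4.1860e+00, -5.0000e-03,
        0.0000e+00]), 'tool_pos': array([0.184, 0.597, 0.244]), 'tool_rot': array([ 3.104, -0.469, -0.   ]), 'ft_force': array([-0.372,  0.009, -0.868]), 'wrist_torque': array([ 0.001, -0.035, -0.04 ]), 'grip_force': np.float64(0.0), 'opening': np.float64(0.085)}
scene [[484.9, 0.0, 279.4], [0.0, 484.9, 209.3], [0.0, 0.0, 1.0]] 0.03179766423015726 [[0.617, -0.787, 0.017, -0.274], [0.451, 0.371, 0.812, -0.379], [-0.645, -0.493, 0.584, -1.009], [0.0, 0.0, 0.0, 1.0]]
top [[449.8, 0.0, 279.5], [0.0, 449.8, 202.4], [0.0, 0.0, 1.0]] -0.13736377509000233 [[-0.076, -0.997, -0.002, 0.153], [0.974, -0.075, 0.213, -0.589], [-0.213, 0.014, 0.977, -1.468], [0.0, 0.0, 0.0, 1.0]]
```
View pics/scene0.png

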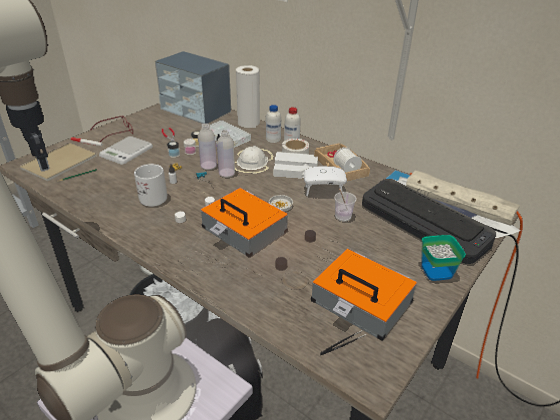

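View pics/top0.png

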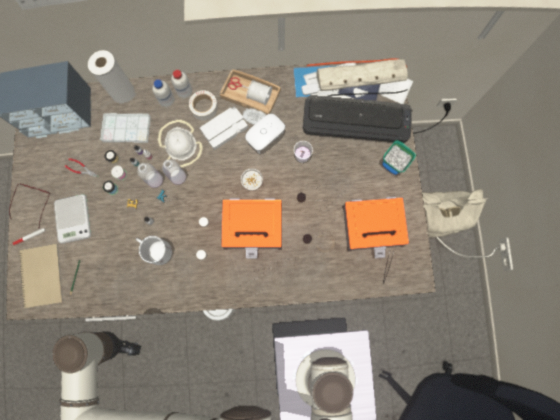

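Scene shows two shut cases, hasps level. In the top view the left lid is at about (252,223) and the right at (377,222). White caps are at (203,222) and (201,255), black caps at (301,197) and (307,239). The mug is at (153,250), the tin dish at (251,180), the cup at (303,151) and the pot at (397,157).

Create h.py:
```python
from plant import env
import cv2,numpy as np
from scipy.spatial.transform import Rotation as R
from scipy.optimize import least_squares
def cam(d):
    if "extrinsics" in d: return np.array(d["extrinsics"])
    s=d["state"]; T=np.eye(4); T[:3,:3]=R.from_rotvec(s["tool_rot"]).as_matrix(); T[:3,3]=s["tool_pos"]
    return np.linalg.inv(T@d["T_tool_cam"])
def snap(n):
    s=env.sense(); d=env.snapshot(n); d["state"]=s; d["E"]=cam(d); return d
def proj(d,P):
    P=np.atleast_2d(P); c=P@d["E"][:3,:3].T+d["E"][:3,3]
    a=np.c_[c[:,0],-c[:,1]]/-c[:,2:]; a*=1+d["k1"]*(a**2).sum(1,keepdims=True)
    K=np.array(d["intrinsics"]); return a*[K[0,0],K[1,1]]+K[:2,2]
def unproj(d,uv,z):
    K=np.array(d["intrinsics"]); out=[]
    for q in np.atleast_2d(np.float64(uv)):
        u=(q-K[:2,2])/[K[0,0],K[1,1]]; a=u.copy()
        for _ in range(20): a=u/(1+d["k1"]*(a@a))
        E=d["E"]; r=E[:3,:3].T@np.array([a[0],-a[1],-1]); o=-E[:3,:3].T@E[:3,3]
        out.append(o+r*(z-o[2])/r[2])
    return np.array(out)
def orange(d):
    h=cv2.cvtColor(d["color"],cv2.COLOR_RGB2HSV); return cv2.inRange(h,(5,170,120),(18,255,255))
def capfind(d,uv,white,r=9,z=.023):
    # colour blob near uv; returns world xy of the top face by fitting
    g=cv2.cvtColor(d["color"],cv2.COLOR_RGB2GRAY).astype(int)
    m=((g>165) if white else (g<60)).astype(np.uint8)
    n,l,st,ce=cv2.connectedComponentsWithStats(m)
    i=[k for k in range(1,n) if np.linalg.norm(ce[k]-uv)<r and st[k,4]>15]
    return [(ce[k].round(1).tolist(),int(st[k,4]),unproj(d,ce[k],z)[0][:2].round(4).tolist()) for k in i]
def now():
    s=env.sense(); return s["tool_pos"],R.from_rotvec(s["tool_rot"])
def to(p,rot):
    "delta in tool axes to reach world p, with orientation rot"
    P,r=now(); return np.round(r.inv().apply(np.array(p)-P),4), np.round((r.inv()*rot).as_rotvec(),4)
```

Run:
```python
from h import *
ds={n:snap(n) for n in("top","scene")}
for n,g in(("top",[(252,223),(377,222)]),("scene",[(245,220),(365,285)])):
    d=ds[n]; m=orange(d); m=cv2.morphologyEx(m,cv2.MORPH_CLOSE,np.ones((3,3)))
    for p in g:
        cs=[c for c in cv2.findContours(m,0,2)[0] if cv2.contourArea(c)>500 and cv2.pointPolygonTest(cv2.convexHull(c),p,False)>0]
        w=unproj(d,cv2.convexHull(max(cs,key=cv2.contourArea))[:,0],.068)[:,:2]
        print(n,p,cv2.minAreaRect((w*1000).astype(np.float32)))
d=ds["top"]
for uv,w in(((203,222),1),((201,255),1),((301,197),0),((307,239),0)): print(capfind(d,uv,w,z=.02))
d=ds["scene"]
for uv,w in(((209,201),1),((180,216),1),((310,236),0),((281,264),0)): print(capfind(d,uv,w,z=.015))
```

```text
top (252, 223) ((533.2703247070312, 208.3754119873047), (194.13621520996094, 153.79335021972656), 85.63687896728516)
top (377, 222) ((502.49969482421875, -213.28378295898438), (156.9018096923828, 196.22775268554688), 0.0811910405755043)
scene (245, 220) ((534.8775634765625, 205.08798217773438), (202.2019805908203, 162.1000213623047), 86.04141235351562)
scene (365, 285) ((503.4466857910156, -216.0965576171875), (161.64781188964844, 199.85684204101562), 0.1664496660232544)
[([202.9, 221.4], 78, [0.561, 0.3788])]
[([200.5, 254.2], 82, [0.4469, 0.3919])]
[([300.5, 197.2], 17, [0.6211, 0.032])]
[([307.2, 238.6], 19, [0.4734, 0.0217])]
[([209.3, 199.4], 48, [0.5681, 0.383])]
[([179.4, 214.3], 54, [0.4527, 0.3965])]
[]
[]
```

```bash
cat >> h.py <<'E'
C={"L":((.534,.2065),np.radians(-4.2)),"R":((.503,-.2147),np.radians(.12))}
def cw(c,x,y,z):
    (a,b),t=C[c]; return np.array([a+x*np.cos(t)-y*np.sin(t), b+x*np.sin(t)+y*np.cos(t), z])
def rot(c,tilt=0,yaw=0):
    "tool y = case -x, tilted back by tilt"
    t=C[c][1]+yaw; B=R.from_matrix(np.array([[0,-1,0],[-1,0,0],[0,0,-1]]).T)
    return R.from_euler("z",t)*B*R.from_euler("x",-tilt)
def handle(c,th): return cw(c,.08-.12*np.cos(th)+.042*np.sin(th),0,.062+.12*np.sin(th)+.042*np.cos(th))
def arc(c,t0,t1,a0,a1,n):
    for i in range(n):
        f=lambda k:(handle(c,t0+(t1-t0)*k/n),rot(c,a0+(a1-a0)*k/n))
        (p,r),(q,s)=f(i),f(i+1); d=r.inv().apply(q-p); v=(r.inv()*s).as_rotvec()
        print(" ".join("%g"%x for x in np.round([*d,*v],4)),end="; ")
    print()
E
python3 -c "
from h import *
print(to([.494,.209,.2],rot('L')))"
```

```text
(array([0.4103, 0.279 , 0.0451]), array([ 1.1000e-03, -1.0000e-03,  1.3442e+00]))
```

```bash
python3 inch.py '[0.0293, 0.0199, 0, 0, 0, 0, 0.0293, 0.0199, 0, 0, 0, 0, 0.0293, 0.0199, 0, 0, 0, 0, 0.0293, 0.0199, 0, 0, 0, 0, 0.0293, 0.0199, 0, 0, 0, 0, 0.0293, 0.0199, 0, 0, 0, 0, 0.0293, 0.0199, 0, 0, 0, 0]' .045
python3 inch.py '[0.0293, 0.0199, 0, 0, 0, 0, 0.0293, 0.0199, 0, 0, 0, 0, 0.0293, 0.0199, 0, 0, 0, 0, 0.0293, 0.0199, 0, 0, 0, 0, 0.0293, 0.0199, 0, 0, 0, 0, 0.0293, 0.0199, 0, 0, 0, 0, 0.0293, 0.0199, 0, 0, 0, 0]'
python3 inch.py '[0, 0, 0, 0, 0, 0.122, 0, 0, 0, 0, 0, 0.122, 0, 0, 0, 0, 0, 0.122, 0, 0, 0, 0, 0, 0.122, 0, 0, 0, 0, 0, 0.122, 0, 0, 0, 0, 0, 0.122]'
python3 inch.py '[0, 0, 0.009, 0, 0, 0.122, 0, 0, 0.009, 0, 0, 0.122, 0, 0, 0.009, 0, 0, 0.122, 0, 0, 0.009, 0, 0, 0.122, 0, 0, 0.009, 0, 0, 0.122, 0, 0, 0, 0, 0, 0]'
python3 - <<'E'
from h import *
print(to(handle('L',0),rot('L')))
d=snap("wrist"); cv2.imwrite("pics/w1.png",d["color"][:,:,::-1])
E
```

```text
clock: 0.78
tool_pos: [0.34, 0.4019, 0.2453]
tool_rot: [3.106, -0.469, -0.0]
ft_force: [0.2, 0.8, 0.2]
opening: 0.045
grip_force: 0.0
clock: 1.37
tool_pos: [0.4949, 0.2082, 0.2453]
tool_rot: [-3.106, 0.469, 0.0]
ft_force: [1.6, 0.6, -0.3]
opening: 0.0448
grip_force: 0.0
clock: 1.87
tool_pos: [0.4941, 0.2096, 0.2451]
tool_rot: [2.727, -1.558, -0.0]
ft_force: [-0.1, 0.5, -0.0]
opening: 0.045
grip_force: 0.0
clock: 2.37
tool_pos: [0.493, 0.2091, 0.1983]
tool_rot: [2.135, -2.299, -0.002]
ft_force: [0.3, -0.6, 0.5]
opening: 0.0449
grip_force: 0.0
(array([-0.0006, -0.0014,  0.0943]), array([ 0.0036, -0.0024, -0.0002]))
```

View pics/w1.png

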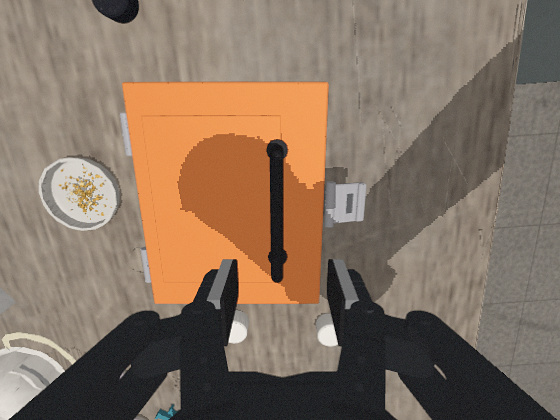

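The wrist view shows the handle bar at column 277 (rows 150–275), squarely aligned between the open fingers. I'll check this against the projection of the assumed pose.

Run:
```python
from h import *
d=snap("wrist")
print(proj(d,[cw('L',-.04,-.048,.104),cw('L',-.04,.048,.104),cw('L',-.08,-.1,.068),cw('L',-.08,.1,.068),cw('L',.08,-.1,.068),cw('L',.08,.1,.068)]).round(0).tolist())
m=orange(d);c=max(cv2.findContours(m,0,2)[0],key=cv2.contourArea);print(cv2.approxPolyDP(cv2.convexHull(c),6,True)[:,0].tolist())
arc('L',0,.8,0,.4,8)
```

```text
[[280.0, 155.0], [280.0, 274.0], [333.0, 80.0], [321.0, 302.0], [125.0, 79.0], [156.0, 302.0]]
[[205, 137], [235, 132], [270, 142], [271, 277], [181, 207], [184, 158]]
-0 -0.0048 -0.0118 -0.05 0 0; 0 -0.0054 -0.0115 -0.05 -0 -0; -0 -0.0059 -0.0112 -0.05 0 0; 0 -0.0065 -0.0109 -0.05 0 -0; -0 -0.007 -0.0106 -0.05 0 0; -0 -0.0076 -0.0102 -0.05 0 0; 0 -0.0081 -0.0098 -0.05 0 0; -0 -0.0085 -0.0094 -0.05 0 -0;
```

```bash
python3 inch.py '[0, -0.001, 0.024, 0, 0, 0, 0, -0.001, 0.024, 0, 0, 0, 0, -0.001, 0.024, 0, 0, 0, 0, 0, 0.012, 0, 0, 0, 0, 0, 0.01, 0, 0, 0, 0, 0, 0, 0, 0, 0]'
python3 inch.py '[0, 0, 0, 0, 0, 0, 0, 0, 0, 0, 0, 0, 0, 0, 0, 0, 0, 0, 0, 0, 0, 0, 0, 0, 0, 0, 0, 0, 0, 0, 0, 0, 0, 0, 0, 0]' 0
python3 inch.py '[0, -0.0048, -0.0118, -0.05, 0, 0, 0, -0.0054, -0.0115, -0.05, 0, 0, 0, -0.006, -0.0112, -0.05, 0, 0, 0, -0.0065, -0.0109, -0.05, 0, 0, 0, -0.007, -0.0106, -0.05, 0, 0, 0, -0.0076, -0.0102, -0.05, 0, 0, 0, -0.008, -0.0098, -0.05, 0, 0, 0, -0.0085, -0.0094, -0.05, 0, 0]'
python3 inch.py '[0, 0, 0, 0, 0, 0, 0, 0, 0, 0, 0, 0, 0, 0, 0, 0, 0, 0]'
python3 - <<'E'
from h import *
print(to(handle('L',.8),rot('L',.4)))
E
```

```text
clock: 2.97
tool_pos: [0.4966, 0.2091, 0.1049]
tool_rot: [2.141, -2.295, -0.001]
ft_force: [-0.9, -1.1, -0.4]
opening: 0.0451
grip_force: 0.0
clock: 3.47
tool_pos: [0.4974, 0.2101, 0.1078]
tool_rot: [-2.14, 2.297, 0.0]
ft_force: [-4.5, 1.2, 6.8]
opening: 0.0075
grip_force: 58.8
clock: 4.13
tool_pos: [0.5602, 0.2054, 0.1795]
tool_rot: [1.929, -2.069, -0.432]
ft_force: [-7.8, 3.9, -0.5]
opening: 0.0072
grip_force: 58.5
clock: 4.38
tool_pos: [0.5623, 0.2053, 0.1806]
tool_rot: [1.934, -2.075, -0.425]
ft_force: [-4.5, 2.1, 5.3]
opening: 0.0074
grip_force: 59.3
(array([0.0009, 0.0004, 0.0037]), array([ 0.0034, -0.0008,  0.003 ]))
```

```bash
python3 inch.py '[0, 0, 0, 0, 0, 0, 0, 0, 0, 0, 0, 0, 0, 0, 0, 0, 0, 0]' .026
python3 inch.py '[0, 0, -0.012, 0, 0, 0, 0, 0, -0.02, 0, 0, 0, 0, 0, -0.025, 0, 0, 0, 0, 0, -0.025, 0, 0, 0, 0, 0, -0.025, 0, 0, 0, 0, 0, 0, 0, 0, 0]'
for i in 1 2 3; do python3 inch.py '[0, 0, 0, 0, 0, 0, 0, 0, 0, 0, 0, 0, 0, 0, 0, 0, 0, 0, 0, 0, 0, 0, 0, 0, 0, 0, 0, 0, 0, 0, 0, 0, 0, 0, 0, 0, 0, 0, 0, 0, 0, 0, 0, 0, 0, 0, 0, 0]' | head -1; done
python3 - <<'E'
from h import *
d=snap("scene"); cv2.imwrite("pics/s1.png",d["color"][:,:,::-1])
E
```

```text
clock: 4.63
tool_pos: [0.5639, 0.2047, 0.1796]
tool_rot: [1.935, -2.078, -0.42]
ft_force: [-0.5, 0.7, -0.9]
opening: 0.0259
grip_force: 0.0
clock: 5.13
tool_pos: [0.6083, 0.2015, 0.2828]
tool_rot: [1.942, -2.085, -0.414]
ft_force: [0.2, -0.3, 1.2]
opening: 0.0258
grip_force: 0.0
clock: 5.8
clock: 6.47
clock: 7.13
```

View pics/s1.png

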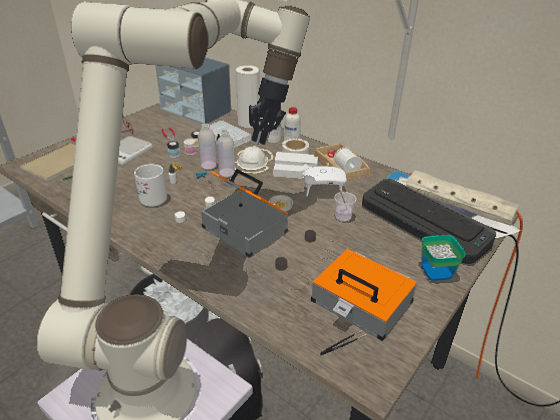

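Run:
```python
from h import *
d=snap("scene")
for th in(0,.4,.6,.8): 
    f=lambda y:cw('L',.08-.16*np.cos(th)+.006*np.sin(th),y,.062+.16*np.sin(th)+.006*np.cos(th))
    print(th,proj(d,[handle('L',th),f(-.1),f(.1)]).round(0).tolist())
cv2.imwrite("pics/s1c.png",cv2.resize(d["color"][150:270,180:310,::-1],None,fx=5,fy=5))
```

```text
0 [[233.0, 207.0], [248.0, 239.0], [200.0, 209.0]]
0.4 [[239.0, 191.0], [251.0, 218.0], [202.0, 190.0]]
0.6 [[243.0, 183.0], [255.0, 207.0], [206.0, 179.0]]
0.8 [[249.0, 176.0], [261.0, 197.0], [211.0, 169.0]]
```

View pics/s1c.png

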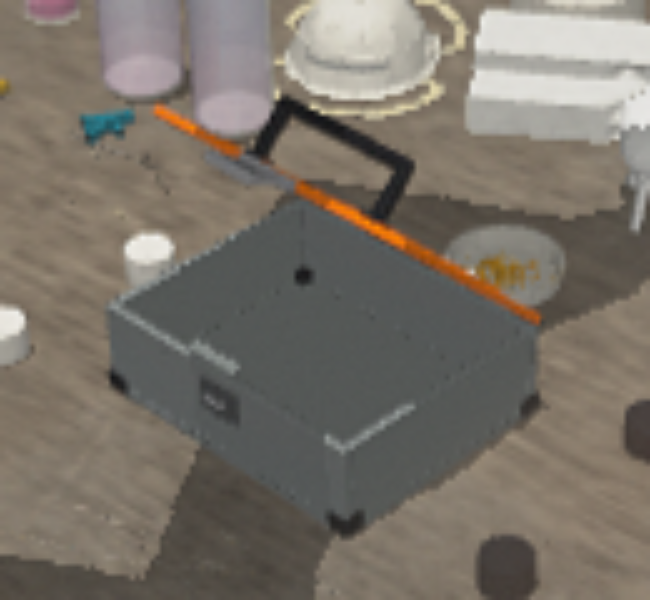

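The case is open and empty inside. The handle is at about (249,178) in the full image, which matches a lid angle of about 0.8 rad after 2.5 s released, so the left hinge is sound. Next I re-grip and open the lid fully.

```bash
python3 inch.py '[0, 0, 0.027, 0, 0, 0, 0, 0, 0.027, 0, 0, 0, 0, 0, 0.027, 0, 0, 0, 0, 0, 0.018, 0, 0, 0, 0, 0, 0.01, 0, 0, 0, 0, 0, 0, 0, 0, 0]'
python3 inch.py '[0, 0, 0, 0, 0, 0, 0, 0, 0, 0, 0, 0, 0, 0, 0, 0, 0, 0, 0, 0, 0, 0, 0, 0, 0, 0, 0, 0, 0, 0]' 0
python3 - <<'E'
from h import *
print(to(handle('L',.8),rot('L',.4)))
arc('L',.8,1.52,.4,.95,8)
E
```

```text
clock: 7.73
tool_pos: [0.5613, 0.2047, 0.1759]
tool_rot: [1.932, -2.074, -0.423]
ft_force: [-0.7, -0.4, -0.1]
opening: 0.0262
grip_force: 0.0
clock: 8.15
tool_pos: [0.5624, 0.205, 0.1796]
tool_rot: [1.936, -2.077, -0.422]
ft_force: [-5.4, -0.2, 5.2]
opening: 0.0076
grip_force: 58.8
(array([0.0006, 0.0009, 0.0028]), array([ 0.0004, -0.0007,  0.0029]))
0 -0.0081 -0.0081 -0.0688 -0 0; -0 -0.0082 -0.0079 -0.0687 0 0; 0 -0.0084 -0.0078 -0.0687 -0 -0; 0 -0.0086 -0.0076 -0.0688 0 0; -0 -0.0087 -0.0074 -0.0687 0 -0; 0 -0.0089 -0.0072 -0.0688 0 0; -0 -0.009 -0.007 -0.0688 -0 -0; 0 -0.0092 -0.0068 -0.0687 0 0;
```

```bash
python3 inch.py '[0, -0.008, -0.008, -0.0688, 0, 0, 0, -0.0082, -0.008, -0.0688, 0, 0, 0, -0.0084, -0.0078, -0.0688, 0, 0, 0, -0.0086, -0.0076, -0.0688, 0, 0, 0, -0.0087, -0.0074, -0.0688, 0, 0, 0, -0.0089, -0.0072, -0.0688, 0, 0, 0, -0.009, -0.007, -0.0688, 0, 0, 0, -0.0092, -0.0068, -0.0688, 0, 0]'
python3 inch.py '[0, 0, 0, 0, 0, 0, 0, 0, 0, 0, 0, 0]'
python3 - <<'E'
from h import *
print(to(handle('L',1.52),rot('L',.95)),env.sense()["q"].round(2))
E
python3 inch.py '[0, 0, 0, 0, 0, 0, 0, 0, 0, 0, 0, 0, 0, 0, 0, 0, 0, 0]' .026
python3 inch.py '[0, 0, -0.012, 0, 0, 0, 0, 0, -0.02, 0, 0, 0, 0, 0, -0.025, 0, 0, 0, 0, 0, -0.025, 0, 0, 0, 0, 0, 0, 0, 0, 0]'
python3 - <<'E'
from h import *
d=snap("scene"); cv2.imwrite("pics/s2.png",d["color"][:,:,::-1])
E
```

```text
clock: 8.82
tool_pos: [0.6521, 0.1983, 0.1877]
tool_rot: [1.601, -1.712, -0.884]
ft_force: [-3.6, 7.0, 11.3]
opening: 0.0075
grip_force: 61.8
clock: 8.98
tool_pos: [0.6536, 0.1972, 0.186]
tool_rot: [1.601, -1.719, -0.88]
ft_force: [1.7, -2.1, 6.4]
opening: 0.0076
grip_force: 64.5
(array([-0.0005,  0.0008,  0.0045]), array([-0.0028, -0.003 ,  0.0008])) [ 0.36  1.01  0.92 -0.48 -2.32 -0.61]
clock: 9.23
tool_pos: [0.6522, 0.1986, 0.1839]
tool_rot: [1.6, -1.719, -0.883]
ft_force: [-0.7, 1.3, 0.4]
opening: 0.0261
grip_force: 0.0
clock: 9.65
tool_pos: [0.7116, 0.1904, 0.2256]
tool_rot: [1.586, -1.712, -0.889]
ft_force: [-0.1, 0.5, -2.5]
opening: 0.0259
grip_force: 0.0
```

View pics/s2.png

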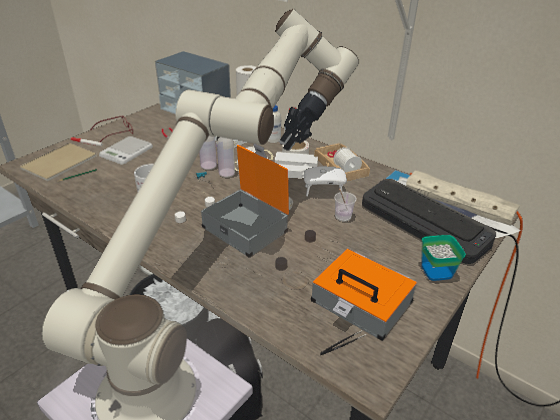

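The lid stands upright and open. White caps are still at (209,200) and (180,216), black ones at (310,236) and (281,264).

Run:
```python
from h import *
P,r=now()
print(r.inv().apply([0,-.16,.08]).round(4), to([.6195,.032,.30],rot('L')))
print((rot('L').inv().apply([-.09,0,0])).round(4))
```

```text
[ 0.1597  0.0583 -0.0557] (array([0.1661, 0.1065, 0.0237]), array([ 9.555e-01, -9.000e-04, -1.300e-03]))
[0.0066 0.0898 0.    ]
```

```bash
python3 inch.py '[0.032, 0.0117, -0.011, 0, 0, 0, 0.032, 0.0117, -0.011, 0, 0, 0, 0.032, 0.0117, -0.011, 0, 0, 0, 0.032, 0.0117, -0.011, 0, 0, 0, 0.032, 0.0117, -0.011, 0, 0, 0]' .055
python3 inch.py '[0, 0, 0, 0.1195, 0, 0, 0, 0, 0, 0.1195, 0, 0, 0, 0, 0, 0.1195, 0, 0, 0, 0, 0, 0.1195, 0, 0, 0, 0, 0, 0.1195, 0, 0, 0, 0, 0, 0.1195, 0, 0, 0, 0, 0, 0.1195, 0, 0, 0, 0, 0, 0.1195, 0, 0]'
python3 inch.py '[0, 0.022, 0.01, 0, 0, 0, 0, 0.022, 0.01, 0, 0, 0, 0, 0.022, 0.01, 0, 0, 0, 0, 0.022, 0.01, 0, 0, 0, 0, 0, 0.01, 0, 0, 0, 0, 0, 0, 0, 0, 0]'
python3 - <<'E'
from h import *
print(to([.621,.032,.02],rot('L')))
d=snap("wrist"); cv2.imwrite("pics/w2.png",d["color"][:,:,::-1])
for p in([.621,.032,.023],[.4734,.0217,.023]): print(proj(d,p).round(0))
t=snap("top")
for uv,w in(((203,222),1),((201,255),1),((301,197),0),((307,239),0)): print(capfind(t,uv,w,z=.02))
E
```

```text
clock: 10.12
tool_pos: [0.7076, 0.0314, 0.3099]
tool_rot: [1.604, -1.722, -0.881]
ft_force: [-0.5, -0.7, -0.5]
opening: 0.0547
grip_force: 0.0
clock: 10.78
tool_pos: [0.7088, 0.0329, 0.3124]
tool_rot: [-2.132, 2.287, -0.019]
ft_force: [1.4, 1.0, -0.2]
opening: 0.0551
grip_force: 0.0
clock: 11.28
tool_pos: [0.6195, 0.0393, 0.2584]
tool_rot: [-2.138, 2.294, -0.006]
ft_force: [0.1, 0.7, 0.3]
opening: 0.055
grip_force: 0.0
(array([ 0.0076, -0.0005,  0.2384]), array([-0.0065,  0.0016,  0.003 ]))
[[281. 171.]]
[[408. 153.]]
[([202.9, 221.3], 74, [0.5613, 0.3787])]
[([200.6, 254.2], 80, [0.447, 0.3917])]
[([300.8, 198.2], 33, [0.6178, 0.0314])]
[]
```

View pics/w2.png

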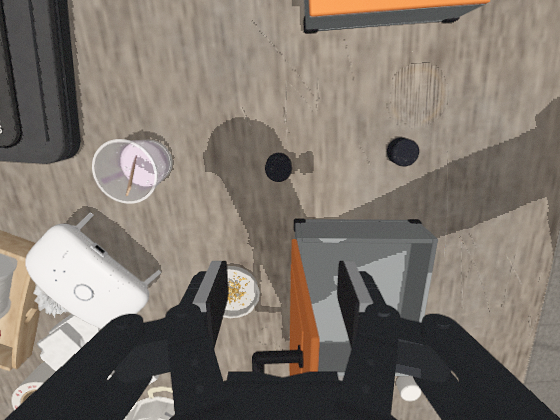

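Black caps are at (278,167) and (402,151), with the mixing cup at (127,170) clear of them. I'll unproject these pixels.

Run:
```python
from h import *
d=snap("wrist")
for uv in((278,167),(402,151)): print(capfind(d,uv,0,z=.021,r=12))
w=unproj(d,[(278,167),(402,151)],.022); print(w.round(4))
print(to([*w[0][:2],.02],rot('L')))
```

```text
[([280.1, 166.9], 613, [0.6241, 0.0276])]
[([404.2, 151.1], 702, [0.4793, 0.0189])]
[[0.6266 0.0274 0.022 ]
 [0.4821 0.0185 0.022 ]]
(array([ 0.0116, -0.0037,  0.2394]), array([-0.0084,  0.0014,  0.0016]))
```

```bash
python3 inch.py '[0.004, -0.001, 0.04, 0, 0, 0, 0.004, -0.001, 0.04, 0, 0, 0, 0.0035, -0.001, 0.04, 0, 0, 0, 0, 0, 0.04, 0, 0, 0, 0, 0, 0.035, 0, 0, 0, 0, 0, 0, 0, 0, 0]'
python3 - <<'E'
from h import *
print(to([.624,.0277,.02],rot('L')))
d=snap("wrist"); print(capfind(d,(280,130),0,z=.021,r=150))
E
```

```text
clock: 11.93
tool_pos: [0.6197, 0.0261, 0.0555]
tool_rot: [2.132, -2.297, -0.007]
ft_force: [-1.0, 0.3, -0.3]
opening: 0.055
grip_force: 0.0
(array([-0.002 , -0.0045,  0.0355]), array([ 0.0082, -0.0026, -0.0011]))
[([272.5, 253.4], 2725, [0.624, 0.0254])]
```

```bash
python3 inch.py '[0, -0.0045, 0.015, 0, 0, 0, 0, 0, 0.015, 0, 0, 0, 0, 0, 0.005, 0, 0, 0, 0, 0, 0, 0, 0, 0, 0, 0, 0, 0, 0, 0]'
python3 inch.py '[0, 0, 0, 0, 0, 0, 0, 0, 0, 0, 0, 0, 0, 0, 0, 0, 0, 0, 0, 0, 0, 0, 0, 0, 0, 0, 0, 0, 0, 0]' 0
python3 inch.py '[0, 0, -0.03, 0, 0, 0, 0, 0, -0.04, 0, 0, 0, 0, 0, -0.04, 0, 0, 0, 0, 0, 0, 0, 0, 0]'
python3 - <<'E'
from h import *
print(to(cw('L',-.03,-.055,.12),rot('L')))
E
```

```text
clock: 12.4
tool_pos: [0.6296, 0.0271, 0.0303]
tool_rot: [-2.135, 2.295, -0.008]
ft_force: [0.9, 0.6, 0.5]
opening: 0.0551
grip_force: 0.0
clock: 12.82
tool_pos: [0.6289, 0.0271, 0.0303]
tool_rot: [-2.136, 2.295, -0.007]
ft_force: [-1.3, 0.6, 3.9]
opening: 0.0275
grip_force: 58.7
clock: 13.15
tool_pos: [0.6327, 0.0274, 0.1485]
tool_rot: [-2.129, 2.284, -0.022]
ft_force: [1.3, 0.4, 1.0]
opening: 0.0278
grip_force: 59.3
(array([-0.1167,  0.1419,  0.0258]), array([-0.0231,  0.0044,  0.003 ]))
```

```bash
python3 inch.py '[0, 0.0355, 0, 0, 0, 0, 0, 0.0355, 0, 0, 0, 0, 0, 0.0355, 0.005, -0.012, 0, 0, 0, 0.0355, 0.005, -0.012, 0, 0, -0.039, 0, 0.008, 0, 0, 0, -0.039, 0, 0.008, 0, 0, 0, -0.039, 0, 0, 0, 0, 0, 0, 0, 0, 0, 0, 0]'
python3 inch.py '[0, 0, 0, 0, 0, 0]'
python3 - <<'E'
from h import *
print(to(cw('L',-.03,-.055,.037),rot('L')))
d=snap("wrist"); cv2.imwrite("pics/w3.png",d["color"][:,:,::-1])
E
```

```text
clock: 13.82
tool_pos: [0.4957, 0.1593, 0.1129]
tool_rot: [2.142, -2.289, -0.02]
ft_force: [0.9, -0.3, 0.4]
opening: 0.0276
grip_force: 59.3
clock: 13.9
tool_pos: [0.4942, 0.1559, 0.1125]
tool_rot: [2.136, -2.289, -0.022]
ft_force: [-0.4, -0.7, -0.2]
opening: 0.0277
grip_force: 59.3
(array([ 0.0018, -0.0073,  0.0753]), array([0.0177, 0.0018, 0.0042]))
```

View pics/w3.png

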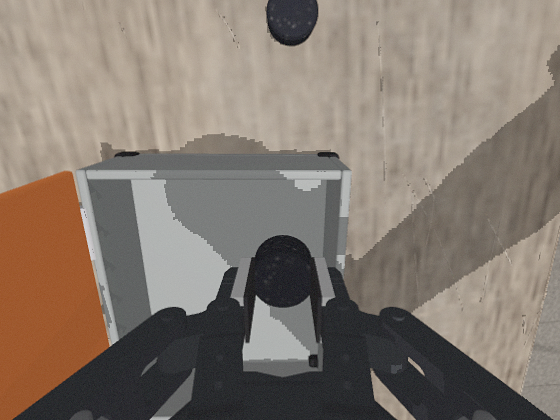

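The cap is held upright between the pads at (283,270), over the open case. The second black cap is at (292,15).

```bash
python3 inch.py '[0, -0.007, 0.03, 0.017, 0, 0, 0, 0, 0.03, 0, 0, 0, 0, 0, 0.013, 0, 0, 0, 0, 0, 0, 0, 0, 0, 0, 0, 0, 0, 0, 0]'
python3 - <<'E'
from h import *
print(to(cw('L',-.03,-.055,.037),rot('L')))
E
```

```text
clock: 14.37
tool_pos: [0.5003, 0.1523, 0.0389]
tool_rot: [2.137, -2.301, -0.003]
ft_force: [0.2, -1.1, 0.2]
opening: 0.0273
grip_force: 73.6
(array([-0.0015,  0.0003,  0.0019]), array([ 0.0026,  0.0002, -0.0006]))
```

```bash
python3 inch.py '[0, 0, 0.002, 0, 0, 0, 0, 0, 0, 0, 0, 0, 0, 0, 0, 0, 0, 0]'
python3 inch.py '[0, 0, 0, 0, 0, 0, 0, 0, 0, 0, 0, 0, 0, 0, 0, 0, 0, 0]' .05
python3 inch.py '[0, 0, -0.02, 0, 0, 0, 0, 0, -0.03, 0, 0, 0, 0, 0, -0.03, 0, 0, 0, 0, 0, -0.03, 0, 0, 0, 0, 0, 0, 0, 0, 0, 0, 0, 0, 0, 0, 0]'
python3 - <<'E'
from h import *
print(to([.4793,.0189,.1],rot('L')))
d=snap("wrist");print(capfind(d,(290,150),0,z=.021,r=200))
E
```

```text
clock: 14.62
tool_pos: [0.5009, 0.1535, 0.0379]
tool_rot: [-2.138, 2.3, 0.003]
ft_force: [-0.2, -0.3, 0.6]
opening: 0.0274
grip_force: 73.6
clock: 14.87
tool_pos: [0.5005, 0.1536, 0.0372]
tool_rot: [-2.139, 2.3, 0.003]
ft_force: [0.1, 0.3, 0.2]
opening: 0.0499
grip_force: 0.0
clock: 15.37
tool_pos: [0.5013, 0.154, 0.1489]
tool_rot: [-2.136, 2.297, 0.002]
ft_force: [-0.9, 0.2, -2.1]
opening: 0.0499
grip_force: 0.0
(array([0.1365, 0.0123, 0.0483]), array([-0.0019,  0.0041,  0.0008]))
[([302.1, 27.8], 1664, [0.4767, 0.0214]), ([158.6, 148.5], 64, [0.5974, 0.0996]), ([332.2, 148.7], 66, [0.4569, 0.1099]), ([283.2, 205.3], 1235, [0.4999, 0.1551]), ([319.5, 334.2], 80, [0.4733, 0.2929])]
```

```bash
python3 inch.py '[0.0335, 0.004, 0, 0, 0, 0, 0.0335, 0.004, 0, 0, 0, 0, 0.0335, 0.004, 0, 0, 0, 0, 0.0335, 0.004, 0, 0, 0, 0, 0, 0, 0.04, 0, 0, 0, 0, 0, 0.04, 0, 0, 0, 0, 0, 0.01, 0, 0, 0, 0, 0, 0, 0, 0, 0]' .055
python3 inch.py '[0, 0, 0, 0, 0, 0]'
python3 - <<'E'
from h import *
d=snap("wrist");f=capfind(d,(280,240),0,z=.021,r=60);print(f)
print(to([*f[0][2],.024],rot('L')))
E
```

```text
clock: 16.08
tool_pos: [0.4711, 0.0193, 0.0525]
tool_rot: [2.13, -2.294, -0.01]
ft_force: [-0.7, 0.1, -0.1]
opening: 0.0548
grip_force: 0.0
clock: 16.17
tool_pos: [0.4739, 0.0205, 0.0555]
tool_rot: [2.137, -2.297, -0.005]
ft_force: [-0.3, 0.4, -0.3]
opening: 0.0551
grip_force: 0.0
[([276.5, 248.8], 2737, [0.4758, 0.0171])]
(array([ 0.0038, -0.0013,  0.0326]), array([0.0025, 0.0004, 0.0013]))
```

```bash
python3 inch.py '[0.003, -0.001, 0.015, 0, 0, 0, 0, 0, 0.012, 0, 0, 0, 0, 0, 0.006, 0, 0, 0, 0, 0, 0, 0, 0, 0, 0, 0, 0, 0, 0, 0]'
python3 inch.py '[0, 0, 0, 0, 0, 0, 0, 0, 0, 0, 0, 0, 0, 0, 0, 0, 0, 0, 0, 0, 0, 0, 0, 0, 0, 0, 0, 0, 0, 0]' 0
python3 inch.py '[0, 0, -0.03, 0, 0, 0, 0, 0, -0.04, 0, 0, 0, 0, 0, -0.04, 0, 0, 0, 0, 0, 0, 0, 0, 0, 0, 0, 0, 0, 0, 0]'
python3 - <<'E'
from h import *
print(to(cw('L',-.03,-.015,.12),rot('L')))
E
```

```text
clock: 16.63
tool_pos: [0.4759, 0.0182, 0.0245]
tool_rot: [-2.14, 2.3, 0.002]
ft_force: [0.2, -0.7, 0.3]
opening: 0.0554
grip_force: 0.0
clock: 17.05
tool_pos: [0.4762, 0.0182, 0.025]
tool_rot: [-2.139, 2.299, 0.002]
ft_force: [-1.6, 0.1, 5.1]
opening: 0.0288
grip_force: 58.9
clock: 17.47
tool_pos: [0.4771, 0.0184, 0.1367]
tool_rot: [-2.135, 2.296, -0.001]
ft_force: [-0.4, -0.3, -1.0]
opening: 0.0287
grip_force: 59.6
(array([-0.1767, -0.013 ,  0.0175]), array([-0.0048,  0.0042,  0.0008]))
```

```bash
python3 inch.py '[-0.0355, -0.0026, 0, 0, 0, 0, -0.0355, -0.0026, 0, 0, 0, 0, -0.0355, -0.0026, 0, 0, 0, 0, -0.0355, -0.0026, 0, 0, 0, 0, -0.0355, -0.0026, 0, 0, 0, 0, 0, 0, 0.03, 0, 0, 0, 0, 0, 0, 0, 0, 0, 0, 0, 0, 0, 0, 0]'
python3 - <<'E'
from h import *
print(to(cw('L',-.03,-.015,.033),rot('L')), env.sense()["opening"])
E
```

```text
clock: 18.13
tool_pos: [0.4996, 0.1931, 0.1015]
tool_rot: [2.135, -2.295, -0.005]
ft_force: [0.6, -0.0, 0.3]
opening: 0.0286
grip_force: 59.5
(array([-0.0011, -0.0038,  0.0685]), array([ 0.007 , -0.0032,  0.0012])) 0.0285866442708189
```

Release after this descent, then rise and move toward the white caps.

```bash
python3 inch.py '[0, -0.003, 0.03, 0, 0, 0, 0, 0, 0.028, 0, 0, 0, 0, 0, 0.01, 0, 0, 0, 0, 0, 0, 0, 0, 0, 0, 0, 0, 0, 0, 0]'
python3 inch.py '[0, 0, 0, 0, 0, 0, 0, 0, 0, 0, 0, 0, 0, 0, 0, 0, 0, 0]' .05
python3 inch.py '[0, 0, -0.02, 0, 0, 0, 0, 0, -0.03, 0, 0, 0, 0, 0, -0.04, 0, 0, 0, 0, 0, -0.04, 0, 0, 0, 0, 0, -0.03, 0, 0, 0, 0, 0, 0, 0, 0, 0]'
python3 - <<'E'
from h import *
d=snap("wrist");print(capfind(d,(290,200),0,z=.027,r=100))
t=snap("top")
for uv in((203,222),(201,255)): print(capfind(t,uv,1,z=.02,r=25))
s=snap("scene")
for uv in((209,201),(180,216)): print(capfind(s,uv,1,z=.015,r=25))
E
```

```text
clock: 18.55
tool_pos: [0.5047, 0.1934, 0.0366]
tool_rot: [2.139, -2.3, -0.002]
ft_force: [-0.5, -0.1, -0.1]
opening: 0.0284
grip_force: 59.6
clock: 18.8
tool_pos: [0.505, 0.1942, 0.0374]
tool_rot: [-2.138, 2.299, 0.003]
ft_force: [-1.2, -0.2, 0.1]
opening: 0.0501
grip_force: 0.0
clock: 19.3
tool_pos: [0.5081, 0.1955, 0.2045]
tool_rot: [-2.131, 2.288, -0.003]
ft_force: [0.5, -0.1, 0.0]
opening: 0.0499
grip_force: 0.0
[([328.3, 108.0], 54, [0.4613, 0.1218]), ([288.5, 147.1], 821, [0.5004, 0.1552]), ([287.0, 186.9], 851, [0.5044, 0.1946]), ([320.2, 271.0], 60, [0.4742, 0.2926])]
[([224.5, 224.2], 898, [0.5454, 0.3036])]
[]
[([209.1, 199.7], 56, [0.5665, 0.3824])]
[([179.3, 214.6], 62, [0.4515, 0.3954])]
```

Run:
```python
from h import *
print(to([.564,.38,.1],rot('L')))
```

```text
(array([-0.1902, -0.0463,  0.0967]), array([0.0015, 0.0022, 0.0003]))
```

```bash
python3 inch.py '[-0.038, 0, 0, 0, 0, 0, -0.038, 0, 0, 0, 0, 0, -0.038, 0, 0, 0, 0, 0, -0.038, 0, 0, 0, 0, 0, -0.038, -0.01, 0, 0, 0, 0, 0, -0.036, 0.02, 0, 0, 0, 0, 0, 0.03, 0, 0, 0, 0, 0, 0.02, 0, 0, 0]' .055
python3 inch.py '[0, 0, 0, 0, 0, 0, 0, 0, 0, 0, 0, 0]'
python3 - <<'E'
from h import *
d=snap("wrist"); cv2.imwrite("pics/w4.png",d["color"][:,:,::-1])
print(capfind(d,(280,210),1,z=.021,r=60)); print(proj(d,[.564,.38,.023]),proj(d,[.45,.394,.023]))
print(to([.564,.38,.024],rot('L')))
E
```

```text
clock: 20.12
tool_pos: [0.5634, 0.3791, 0.1205]
tool_rot: [2.133, -2.297, -0.004]
ft_force: [-1.1, -1.3, -0.6]
opening: 0.0549
grip_force: 0.0
clock: 20.28
tool_pos: [0.5632, 0.3787, 0.1232]
tool_rot: [2.135, -2.296, -0.002]
ft_force: [0.5, -0.5, 0.7]
opening: 0.0548
grip_force: 0.0
[([282.0, 212.5], 1229, [0.5617, 0.3766])]
[[279.33451579 217.68014834]] [[425.2222413 224.3187056]]
(array([-4.000e-04, -1.000e-04,  1.016e-01]), array([ 0.0023, -0.0005,  0.0012]))
```

View pics/w4.png

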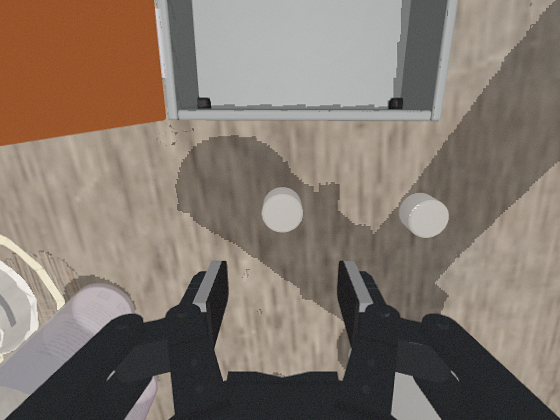

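White caps are at (282,210) and (424,216), and the first is almost centred under the gripper.

```bash
python3 inch.py '[0.001, 0.001, 0.035, 0, 0, 0, 0, 0, 0.035, 0, 0, 0, 0, 0, 0.02, 0, 0, 0, 0, 0, 0.009, 0, 0, 0, 0, 0, 0, 0, 0, 0, 0, 0, 0, 0, 0, 0]'
python3 inch.py '[0, 0, 0, 0, 0, 0, 0, 0, 0, 0, 0, 0, 0, 0, 0, 0, 0, 0, 0, 0, 0, 0, 0, 0, 0, 0, 0, 0, 0, 0]' 0
python3 inch.py '[0, 0, -0.03, 0, 0, 0, 0, 0, -0.04, 0, 0, 0, 0, 0, -0.04, 0, 0, 0, 0, 0.0325, 0, 0, 0, 0, 0, 0.0325, 0, 0, 0, 0, 0, 0, 0, 0, 0, 0, 0, 0, 0, 0, 0, 0]'
python3 - <<'E'
from h import *
print(to(cw('L',-.03,.026,.1),rot('L')))
E
```

```text
clock: 20.83
tool_pos: [0.5639, 0.3799, 0.029]
tool_rot: [-2.139, 2.298, 0.002]
ft_force: [-0.4, 0.1, 1.1]
opening: 0.0548
grip_force: 0.0
clock: 21.25
tool_pos: [0.5639, 0.3801, 0.03]
tool_rot: [-2.138, 2.297, 0.003]
ft_force: [-1.7, -1.3, 6.2]
opening: 0.0276
grip_force: 58.7
clock: 21.83
tool_pos: [0.4971, 0.3839, 0.1386]
tool_rot: [-2.141, 2.298, 0.004]
ft_force: [0.3, 0.4, -0.5]
opening: 0.0275
grip_force: 59.3
(array([ 0.1484, -0.0194,  0.0383]), array([0.001 , 0.0025, 0.0027]))
```

```bash
python3 inch.py '[0.037, -0.005, 0, 0, 0, 0, 0.037, -0.005, 0, 0, 0, 0, 0.037, -0.005, 0, 0, 0, 0, 0.037, -0.004, 0, 0, 0, 0, 0, 0, 0.035, 0, 0, 0, 0, 0, 0, 0, 0, 0, 0, 0, 0, 0, 0, 0]'
python3 - <<'E'
from h import *
print(to(cw('L',-.03,.026,.037),rot('L')), env.sense()["opening"])
E
```

```text
clock: 22.42
tool_pos: [0.5065, 0.2337, 0.101]
tool_rot: [2.135, -2.299, -0.003]
ft_force: [-0.0, 1.2, 0.8]
opening: 0.0278
grip_force: 59.4
(array([-0.001 ,  0.0003,  0.064 ]), array([ 0.004 , -0.0016, -0.0004])) 0.027805240070205642
```

```bash
python3 inch.py '[0, 0, 0.03, 0, 0, 0, 0, 0, 0.024, 0, 0, 0, 0, 0, 0.011, 0, 0, 0, 0, 0, 0, 0, 0, 0, 0, 0, 0, 0, 0, 0]'
python3 inch.py '[0, 0, 0, 0, 0, 0, 0, 0, 0, 0, 0, 0, 0, 0, 0, 0, 0, 0]' .05
python3 inch.py '[0, 0, -0.02, 0, 0, 0, 0, 0, -0.03, 0, 0, 0, 0, 0, -0.03, 0, 0, 0, 0, 0, -0.02, 0, 0, 0, 0, 0, 0, 0, 0, 0, 0, 0, 0, 0, 0, 0]'
python3 - <<'E'
from h import *
print(to([.450,.3935,.12],rot('L')))
s=snap("scene"); print(capfind(s,(180,216),1,z=.015,r=30))
E
```

```text
clock: 22.83
tool_pos: [0.507, 0.236, 0.0375]
tool_rot: [-2.141, 2.299, 0.002]
ft_force: [0.4, 0.5, 0.7]
opening: 0.0278
grip_force: 70.3
clock: 23.08
tool_pos: [0.5068, 0.2353, 0.038]
tool_rot: [-2.139, 2.299, 0.003]
ft_force: [-0.3, -0.9, 0.8]
opening: 0.0499
grip_force: 0.0
clock: 23.58
tool_pos: [0.5069, 0.2351, 0.139]
tool_rot: [-2.137, 2.298, 0.003]
ft_force: [0.4, -0.3, -0.5]
opening: 0.0499
grip_force: 0.0
(array([-0.1538,  0.0683,  0.0195]), array([-0.001 ,  0.0042,  0.0005]))
[([179.7, 212.8], 31, [0.4586, 0.4013])]
```

```bash
python3 inch.py '[-0.0308, 0.0136, 0, 0, 0, 0, -0.0308, 0.0136, 0, 0, 0, 0, -0.0308, 0.0136, 0, 0, 0, 0, -0.0308, 0.0136, 0, 0, 0, 0, -0.0308, 0.0136, 0, 0, 0, 0, 0, 0, 0.02, 0, 0, 0, 0, 0, 0, 0, 0, 0, 0, 0, 0, 0, 0, 0]' .055
python3 - <<'E'
from h import *
d=snap("wrist"); f=capfind(d,(280,212),1,z=.021,r=60); print(f)
print(to([*f[0][2],.025],rot('L')))
E
```

```text
clock: 24.3
tool_pos: [0.4485, 0.3918, 0.1149]
tool_rot: [2.135, -2.296, -0.001]
ft_force: [0.3, 0.1, 0.1]
opening: 0.055
grip_force: 0.0
[([281.6, 216.3], 1309, [0.4473, 0.3898])]
(array([0.0021, 0.0016, 0.0911]), array([ 0.0035, -0.0021,  0.0004]))
```

```bash
python3 inch.py '[0.002, 0.0015, 0.035, 0, 0, 0, 0, 0, 0.035, 0, 0, 0, 0, 0, 0.016, 0, 0, 0, 0, 0, 0.008, 0, 0, 0, 0, 0, 0, 0, 0, 0, 0, 0, 0, 0, 0, 0]'
python3 inch.py '[0, 0, 0, 0, 0, 0, 0, 0, 0, 0, 0, 0, 0, 0, 0, 0, 0, 0, 0, 0, 0, 0, 0, 0, 0, 0, 0, 0, 0, 0]' 0
python3 inch.py '[0, 0, -0.03, 0, 0, 0, 0, 0, -0.04, 0, 0, 0, 0, 0, -0.04, 0, 0, 0, 0, 0, 0, 0, 0, 0, 0, 0, 0, 0, 0, 0]'
python3 - <<'E'
from h import *
print(to(cw('L',-.03,.067,.1),rot('L')))
E
```

```text
clock: 24.85
tool_pos: [0.4488, 0.3914, 0.0242]
tool_rot: [-2.138, 2.301, 0.003]
ft_force: [0.7, 0.2, -0.2]
opening: 0.0553
grip_force: 0.0
clock: 25.27
tool_pos: [0.4488, 0.3923, 0.0254]
tool_rot: [-2.138, 2.298, 0.004]
ft_force: [-1.0, -1.2, 6.1]
opening: 0.0289
grip_force: 59.2
clock: 25.68
tool_pos: [0.4491, 0.3928, 0.137]
tool_rot: [-2.135, 2.295, 0.006]
ft_force: [-0.3, -0.4, -1.1]
opening: 0.0289
grip_force: 59.5
(array([ 0.1129, -0.0682,  0.0363]), array([-0.0021,  0.008 ,  0.0008]))
```

```bash
python3 inch.py '[0.0282, -0.017, 0, 0, 0, 0, 0.0282, -0.017, 0, 0, 0, 0, 0.0282, -0.017, 0, 0, 0, 0, 0.0282, -0.017, 0, 0, 0, 0, 0, 0, 0.036, 0, 0, 0, 0, 0, 0, 0, 0, 0, 0, 0, 0, 0, 0, 0]'
python3 - <<'E'
from h import *
print(to(cw('L',-.03,.067,.033),rot('L')), env.sense()["opening"])
E
```

```text
clock: 26.27
tool_pos: [0.5062, 0.2723, 0.0948]
tool_rot: [2.133, -2.296, -0.004]
ft_force: [0.2, -0.3, 1.2]
opening: 0.0291
grip_force: 59.5
(array([-0.0036, -0.0029,  0.0618]), array([ 0.0065, -0.0036, -0.0003])) 0.029069375315561093
```

```bash
python3 inch.py '[-0.003, -0.002, 0.03, 0, 0, 0, 0, 0, 0.023, 0, 0, 0, 0, 0, 0.008, 0, 0, 0, 0, 0, 0, 0, 0, 0, 0, 0, 0, 0, 0, 0]'
python3 inch.py '[0, 0, 0, 0, 0, 0, 0, 0, 0, 0, 0, 0, 0, 0, 0, 0, 0, 0]' .05
python3 inch.py '[0, 0, -0.02, 0, 0, 0, 0, 0, -0.03, 0, 0, 0, 0, 0, -0.04, 0, 0, 0, 0, 0, -0.04, 0, 0, 0, -0.03, 0, -0.02, 0, 0, 0, -0.03, 0, -0.02, 0, 0, 0, 0, 0, 0, 0, 0, 0, 0, 0, 0, 0, 0, 0]'
python3 - <<'E'
from h import *
d=snap("wrist"); cv2.imwrite("pics/w5.png",d["color"][:,:,::-1])
E
```

```text
clock: 26.68
tool_pos: [0.51, 0.2778, 0.0369]
tool_rot: [-2.141, 2.299, 0.003]
ft_force: [0.1, 0.6, 0.6]
opening: 0.0289
grip_force: 59.5
clock: 26.93
tool_pos: [0.5103, 0.2774, 0.0374]
tool_rot: [-2.138, 2.299, 0.003]
ft_force: [-0.3, -0.5, -0.2]
opening: 0.05
grip_force: 0.0
clock: 27.6
tool_pos: [0.5147, 0.3379, 0.208]
tool_rot: [-2.139, 2.297, 0.004]
ft_force: [0.2, -0.2, -0.9]
opening: 0.0499
grip_force: 0.0
```

View pics/w5.png

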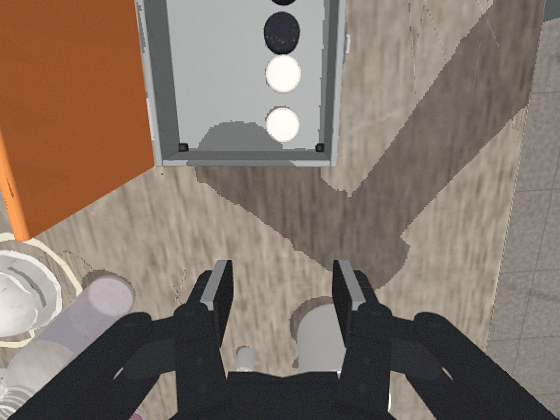

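All four caps stand upright on the floor: white at (283,72) and (282,125), black at (282,33), and the fourth at the top edge (285,0). Next I go over and behind the lid to grip its handle.

```bash
python3 inch.py '[0, 0, -0.038, 0, 0, 0, 0, 0, -0.038, 0, 0, 0, 0, 0, -0.038, 0, 0, 0, 0, 0, -0.038, 0, 0, 0, 0, 0, 0, 0, 0, 0]' .026
python3 - <<'E'
from h import *
print(to([.712,.1925,.36],rot('L')))
E
```

```text
clock: 28.07
tool_pos: [0.517, 0.336, 0.3665]
tool_rot: [-2.13, 2.292, -0.001]
ft_force: [0.4, -0.4, 2.1]
opening: 0.026
grip_force: 0.0
(array([ 0.1289, -0.2049,  0.0072]), array([-0.0094,  0.0094,  0.0001]))
```

```bash
python3 inch.py '[0.021, -0.034, 0, 0, 0, 0, 0.021, -0.034, 0, 0, 0, 0, 0.021, -0.034, 0, 0, 0, 0, 0.021, -0.034, 0, 0, 0, 0, 0.021, -0.034, 0, 0, 0, 0, 0.021, -0.034, 0, 0, 0, 0, 0, 0, 0, 0, 0, 0]'
python3 inch.py '[0, 0, 0, -0.119, 0, 0, 0, 0, 0, -0.119, 0, 0, 0, 0, 0, -0.119, 0, 0, 0, 0, 0, -0.119, 0, 0, 0, 0, 0, -0.119, 0, 0, 0, 0, 0, -0.119, 0, 0, 0, 0, 0, -0.119, 0, 0, 0, 0, 0, -0.119, 0, 0]'
python3 inch.py '[0, 0, 0, 0, 0, 0, 0, 0, 0, 0, 0, 0]'
python3 - <<'E'
from h import *
h=np.array([.652,.198,.184]); r=rot('L',.95); p=h-r.apply([0,0,.08])
print(p,to(p,r))
E
```

```text
clock: 28.65
tool_pos: [0.7128, 0.1898, 0.352]
tool_rot: [2.125, -2.304, -0.005]
ft_force: [-1.1, 0.2, -1.9]
opening: 0.0262
grip_force: 0.0
clock: 29.32
tool_pos: [0.6769, 0.1895, 0.339]
tool_rot: [1.598, -1.726, -0.886]
ft_force: [0.8, 0.7, -0.1]
opening: 0.026
grip_force: 0.0
clock: 29.48
tool_pos: [0.6779, 0.1878, 0.3409]
tool_rot: [1.603, -1.737, -0.881]
ft_force: [0.0, -0.4, 0.2]
opening: 0.0259
grip_force: 0.0
[0.71689848 0.19323415 0.23053465] (array([-0.0083, -0.1116,  0.0345]), array([-0.0143,  0.0084, -0.0025]))
```

```bash
python3 inch.py '[-0.002, -0.028, 0.0086, 0, 0, 0, -0.002, -0.028, 0.0086, 0, 0, 0, -0.002, -0.028, 0.0086, 0, 0, 0, -0.002, -0.028, 0.0086, 0, 0, 0, 0, 0, 0, -0.014, 0.008, 0, 0, 0, 0, 0, 0, 0, 0, 0, 0, 0, 0, 0]'
python3 - <<'E'
from h import *
print(to([.652,.198,.184],rot('L',.95)))
d=snap("wrist"); cv2.imwrite("pics/w6.png",d["color"][:,:,::-1])
print(proj(d,[cw('L',.1171,y,.184) for y in(-.048,.048)]),env.sense()["q"])
E
```

```text
clock: 30.07
tool_pos: [0.7119, 0.1944, 0.2341]
tool_rot: [1.605, -1.723, -0.878]
ft_force: [-1.0, -0.6, 1.1]
opening: 0.0262
grip_force: 0.0
(array([ 0.0007, -0.0052,  0.078 ]), array([-0.0081, -0.0013,  0.0016]))
[[273.70031456 157.23485167]
 [274.55006561 284.51334019]] [ 0.31664679  1.14937203  1.40770969 -0.6808341  -2.63265782 -0.85119478]
```

View pics/w6.png

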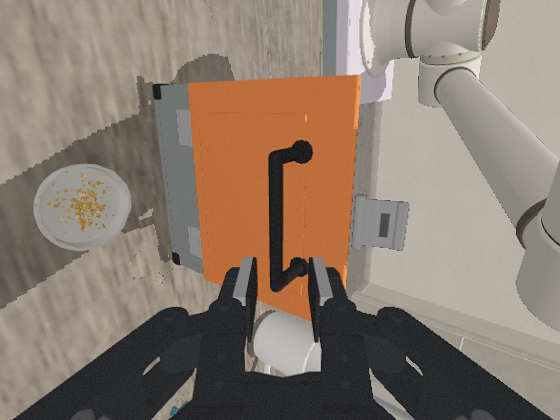

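The bar is at column 276 (rows 155–290), right where projected and between the fingers.

```bash
python3 inch.py '[0, -0.003, 0.02, 0, 0, 0, 0, -0.0015, 0.02, 0, 0, 0, 0, 0, 0.02, 0, 0, 0, 0, 0, 0.012, 0, 0, 0, 0, 0, 0.006, 0, 0, 0, 0, 0, 0, 0, 0, 0]'
python3 inch.py '[0, 0, 0, 0, 0, 0, 0, 0, 0, 0, 0, 0, 0, 0, 0, 0, 0, 0, 0, 0, 0, 0, 0, 0, 0, 0, 0, 0, 0, 0]' 0
python3 - <<'E'
from h import *
print(to([.652,.198,.184],rot('L',.95)))
arc('L',1.52,.8,.95,.4,8); arc('L',.8,-.03,.4,0,8)
E
```

```text
clock: 30.62
tool_pos: [0.6511, 0.1989, 0.1861]
tool_rot: [1.607, -1.723, -0.879]
ft_force: [-0.2, 0.8, -0.1]
opening: 0.0259
grip_force: 0.0
clock: 31.03
tool_pos: [0.6525, 0.1985, 0.1853]
tool_rot: [1.607, -1.723, -0.88]
ft_force: [1.8, 2.4, 6.8]
opening: 0.0076
grip_force: 58.6
(array([ 0.0006, -0.0008,  0.0011]), array([-0.0081,  0.0002,  0.0035]))
-0 0.0087 0.0074 0.0687 -0 -0; 0 0.0085 0.0076 0.0688 0 0; -0 0.0084 0.0078 0.0688 0 -0; 0 0.0082 0.008 0.0687 -0 0; -0 0.008 0.0082 0.0688 0 0; -0 0.0078 0.0083 0.0687 0 0; 0 0.0077 0.0085 0.0687 -0 -0; -0 0.0075 0.0087 0.0688 0 -0; 
0 0.0083 0.0102 0.05 -0 0; -0 0.0078 0.0106 0.05 -0 -0; -0 0.0072 0.011 0.05 -0 0; 0 0.0066 0.0114 0.05 -0 -0; 0 0.006 0.0118 0.05 -0 0; 0 0.0053 0.0121 0.05 -0 -0; -0 0.0047 0.0123 0.05 -0 -0; -0 0.004 0.0126 0.05 0 0;
```

```bash
python3 inch.py '[0, 0.0087, 0.0074, 0.0688, 0, 0, 0, 0.0085, 0.0076, 0.0688, 0, 0, 0, 0.0084, 0.0078, 0.0688, 0, 0, 0, 0.0082, 0.008, 0.0688, 0, 0, 0, 0.008, 0.0082, 0.0688, 0, 0, 0, 0.0078, 0.0083, 0.0688, 0, 0, 0, 0.0077, 0.0085, 0.0688, 0, 0, 0, 0.0075, 0.0087, 0.0688, 0, 0]'
python3 - <<'E'
from h import *
print(to(handle('L',.8),rot('L',.4)))
E
python3 inch.py '[0, 0.0083, 0.0102, 0.05, 0, 0, 0, 0.0078, 0.0106, 0.05, 0, 0, 0, 0.0072, 0.011, 0.05, 0, 0, 0, 0.0066, 0.0114, 0.05, 0, 0, 0, 0.006, 0.0118, 0.05, 0, 0, 0, 0.0053, 0.012, 0.05, 0, 0, 0, 0.0047, 0.0123, 0.05, 0, 0, 0, 0.004, 0.0126, 0.05, 0, 0]'
python3 inch.py '[0, 0, 0, 0, 0, 0, 0, 0, 0, 0, 0, 0]'
python3 - <<'E'
from h import *
print(to(handle('L',0),rot('L',0)))
E
```

```text
clock: 31.7
tool_pos: [0.565, 0.2044, 0.1776]
tool_rot: [1.944, -2.089, -0.41]
ft_force: [3.1, -1.9, 1.4]
opening: 0.0076
grip_force: 61.6
(array([0.0001, 0.0041, 0.0019]), array([-0.0151,  0.0023,  0.002 ]))
clock: 32.37
tool_pos: [0.497, 0.2094, 0.1005]
tool_rot: [-2.135, 2.294, -0.01]
ft_force: [-6.5, -10.9, 65.0]
opening: 0.0075
grip_force: 75.5
clock: 32.53
tool_pos: [0.4974, 0.2099, 0.1002]
tool_rot: [-2.135, 2.294, -0.008]
ft_force: [2.9, -4.9, 3.3]
opening: 0.0078
grip_force: 66.7
(array([ 0.0006,  0.0032, -0.0038]), array([-0.0094,  0.0023,  0.0016]))
```

```bash
python3 inch.py '[0, 0, 0, 0, 0, 0, 0, 0, 0, 0, 0, 0, 0, 0, 0, 0, 0, 0]' .03
python3 inch.py '[0, 0, -0.02, 0, 0, 0, 0, 0, -0.03, 0, 0, 0, 0, 0, -0.03, 0, 0, 0, 0, 0, 0, 0, 0, 0, 0, 0, 0, 0, 0, 0]'
python3 - <<'E'
from h import *
print(to(cw('L',-.12,0,.1),rot('L')))
d=snap("scene"); cv2.imwrite("pics/s3.png",cv2.resize(d["color"][150:270,180:310,::-1],None,fx=5,fy=5))
E
```

```text
clock: 32.78
tool_pos: [0.496, 0.2105, 0.0986]
tool_rot: [-2.135, 2.297, -0.003]
ft_force: [-0.0, -0.7, -0.0]
opening: 0.03
grip_force: 0.0
clock: 33.2
tool_pos: [0.496, 0.211, 0.1802]
tool_rot: [-2.133, 2.294, -0.004]
ft_force: [-0.9, -0.8, -0.2]
opening: 0.0299
grip_force: 0.0
(array([0.002 , 0.0824, 0.0796]), array([-0.0079,  0.005 ,  0.0009]))
```

View pics/s3.png

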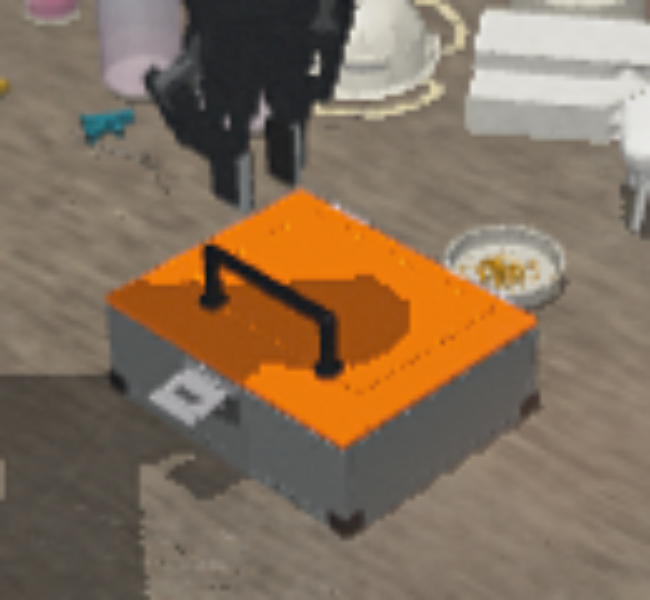

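The lid looks fully shut, with the hasp sticking out level at (190,395) in the crop. Next I fold the hasp.

```bash
python3 inch.py '[0, 0.041, 0, 0.008, 0, 0, 0, 0.041, 0, 0, 0, 0, 0, 0, 0.035, 0, 0, 0, 0, 0, 0.03, 0, 0, 0, 0, 0, 0, 0, 0, 0, 0, 0, 0, 0, 0, 0]' 0
python3 - <<'E'
from h import *
print(to(cw('L',-.12,0,.042),rot('L')))
E
```

```text
clock: 33.75
tool_pos: [0.4131, 0.215, 0.111]
tool_rot: [-2.137, 2.297, -0.014]
ft_force: [0.3, 0.1, 0.6]
opening: -0.0001
grip_force: 0.0
(array([-0.0006, -0.0006,  0.069 ]), array([-0.009 , -0.0032,  0.0012]))
```

```bash
python3 inch.py '[0, 0, 0.015, 0, 0, 0, 0, 0, 0.015, 0, 0, 0, 0, 0, 0.015, 0, 0, 0, 0, 0, 0.015, 0, 0, 0, 0, 0, 0.009, 0, 0, 0, 0, 0, 0, 0, 0, 0]'
python3 inch.py '[0, -0.005, 0, 0, 0, 0, 0, -0.004, 0, 0, 0, 0, 0, -0.003, 0, 0, 0, 0, 0, -0.002, 0, 0, 0, 0, 0, -0.001, 0, 0, 0, 0, 0, 0, 0, 0, 0, 0]'
python3 inch.py '[0, -0.001, 0, 0, 0, 0, 0, 0, 0, 0, 0, 0, 0, -0.001, 0, 0, 0, 0, 0, 0, 0, 0, 0, 0]'
python3 - <<'E'
from h import *
print(to(cw('L',-.103,0,.042),rot('L')))
E
```

```text
clock: 34.25
tool_pos: [0.4149, 0.2157, 0.0427]
tool_rot: [-2.134, 2.296, -0.013]
ft_force: [0.2, 1.0, -0.5]
opening: 0.0004
grip_force: 0.0
clock: 34.75
tool_pos: [0.4303, 0.2151, 0.044]
tool_rot: [-2.132, 2.293, -0.013]
ft_force: [-0.1, -0.4, 0.2]
opening: 0.0001
grip_force: 0.3
clock: 35.08
tool_pos: [0.4318, 0.2148, 0.0437]
tool_rot: [-2.133, 2.293, -0.013]
ft_force: [-2.0, 0.0, 0.2]
opening: -0.0002
grip_force: 0.8
(array([0.0008, 0.0005, 0.0017]), array([-0.0124,  0.0013,  0.001 ]))
```

```bash
for i in 1 2 3; do python3 inch.py '[0, -0.0015, 0, 0, 0, 0, 0, 0, 0, 0, 0, 0, 0, 0, 0, 0, 0, 0]' | sed -n '2p;4p'; done
```

```text
tool_pos: [0.4333, 0.2146, 0.0436]
ft_force: [-1.0, 0.3, -1.2]
tool_pos: [0.4348, 0.2144, 0.0437]
ft_force: [-0.9, 0.9, -1.6]
tool_pos: [0.4358, 0.2142, 0.0436]
ft_force: [-3.8, 1.4, -0.6]
```

```bash
for i in 1 2 3 4; do python3 inch.py '[0, -0.0015, 0, 0, 0, 0, 0, 0, 0, 0, 0, 0, 0, 0, 0, 0, 0, 0]' | sed -n '2p;4p'; done
```

```text
tool_pos: [0.4359, 0.2141, 0.0435]
ft_force: [-10.4, 4.3, 1.5]
tool_pos: [0.4361, 0.214, 0.0435]
ft_force: [-16.2, 7.0, 5.3]
tool_pos: [0.4362, 0.2138, 0.0435]
ft_force: [-23.3, 10.0, 9.0]
tool_pos: [0.4363, 0.2137, 0.0434]
ft_force: [-29.0, 13.5, 11.1]
```

Hard stop reached. I'll back off, rise clear and check.

```bash
python3 inch.py '[0, 0.01, 0, 0, 0, 0, 0, 0.02, 0, 0, 0, 0, 0, 0.02, 0, 0, 0, 0, 0, 0.01, -0.03, 0, 0, 0, 0, 0, -0.04, 0, 0, 0, 0, 0, -0.04, 0, 0, 0, -0.04, 0, -0.04, 0, 0, 0, -0.04, 0, 0, 0, 0, 0]'
python3 inch.py '[-0.04, 0, 0, 0, 0, 0, -0.04, 0, 0, 0, 0, 0, -0.04, 0, 0, 0, 0, 0, 0, 0, 0, 0, 0, 0, 0, 0, 0, 0, 0, 0, 0, 0, 0, 0, 0, 0]'
python3 - <<'E'
from h import *
d=snap("scene"); cv2.imwrite("pics/s4.png",cv2.resize(d["color"][130:330,170:450,::-1],None,fx=2.8,fy=2.8))
E
```

```text
clock: 37.5
tool_pos: [0.3888, 0.2898, 0.1909]
tool_rot: [-2.121, 2.282, -0.011]
ft_force: [2.2, -0.1, 0.3]
opening: 0.0002
grip_force: 0.0
clock: 38.0
tool_pos: [0.3946, 0.407, 0.1826]
tool_rot: [-2.133, 2.293, -0.013]
ft_force: [0.1, -0.9, -0.8]
opening: -0.0
grip_force: 0.0
```

View pics/s4.png

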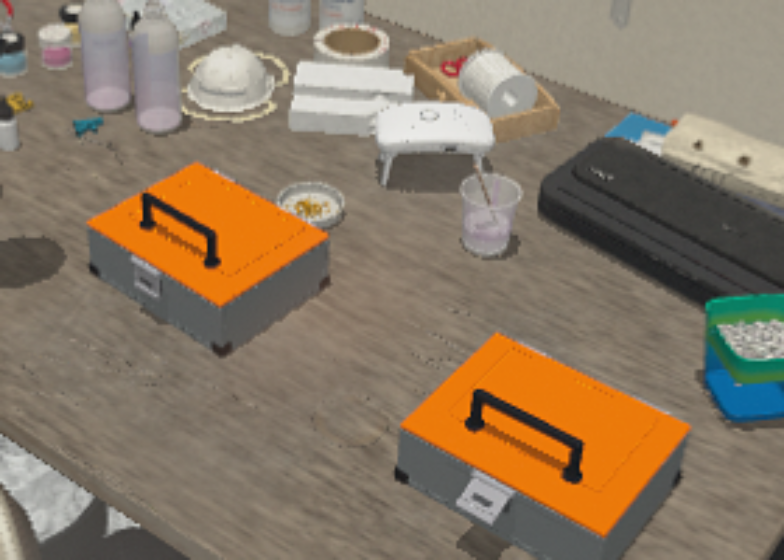

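The left case is shut with its hasp flat against the front wall at (147,278). The right case is shut and untouched, and the bystanders are in place.

```bash
python3 -c "
from plant import env
print(env.sign_off())"
```

```text
the job is handed in; nothing more can be done
None
```

The job is handed in, though sign-off gave no verdict: the left case's lid held at about 45°, all four caps went rim down inside it, and the last camera view shows it shut with its hasp flat, the untouched right case (worn by elimination, not tested) shut, and the tin dish, cup and bead pot in place; I never went near the mug, which that view leaves out.

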